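# Load a bracket into the sloping deburring fixture

### The job

Load the loose forked steel bracket into the sloping bench fixture, ready for deburring. First give the fixture's hold-down clamp a quarter turn to open it, then hang the bracket by its eye on the fixture's post and lower it, without letting it drop, until it lies flat on the sloping plate with its fork astride the clamp, and turn the clamp back until it drops into its locked detent across both prongs of the fork. Let go, and leave the bin, the mallet and the carton where they are.

Things in the scene. Friction and masses are not known exactly. Their poses are not given: they have to be found in the camera images.
- bracket_rib (a point): Centre of the rib of the loose bracket, half-way up the rib, 26 mm above the plate's underside. The rib is an upright web on the plate's centre line, 56 mm long (x), 8 mm thick (y), standing 40 mm above the plate: hold it here. x along the bracket towards the eye, z square to the plate, up from its underside. Eye centre 58 mm along +x, fork end 116 mm along -x.
- bracket: The loose bracket: bare steel, about 0.6 kg, plate 200 mm long, 64 mm wide, 6 mm thick, lying flat on the bench, rib up. Origin on the underside, below the rib's centre; axes as bracket_rib. At the -x end is a fork: an open slot 30 mm wide, 60 mm deep between two prongs 17 mm wide.
- bracket_eye (a point): Centre of the bracket's eye, in the plane of the plate's underside; axes as bracket_rib. The eye is a hole 20 mm across in the round end (52 mm across) of the plate.
- post_foot (a point): Foot of the fixture's post, on the sloping plate near its upper end. Round dark steel pin 14 mm across, 55 mm high, the last 12 mm tapering to 6 mm. z along the post, square to the plate (35 degrees from vertical, leaning roughly to the robot's left); x up the slope; y across. The bracket goes on with its x along this x, underside on the plate.
- clamp_axis (a point): Point of the sloping plate's surface on the clamp's turning axis, 148 mm down the slope from the post; axes as post_foot. Aluminium plate, 255 mm up the slope, 150 mm wide, on a frame fixed to the bench. A round boss 24 mm across, 7.5 mm high stands here; the clamp turns on it and does not rise.
- clamp_grip (a point): Grip point of the quarter-turn hold-down clamp, on its turning axis, 32 mm above the sloping plate; z square to the plate. A dark steel T-shaped bar 14 mm thick along this point's y, which turns with it. Lower part 62 mm long, 8 to 18 mm above the plate; upper part, to grip across its 14 mm, 42 mm long, 18 to 46 mm above the plate.
- clamp (a joint): Clamp angle in rad. 0: locked, bar across the slope; 1.57: open, bar along the slope, so that the fork passes over it. Grows anticlockwise looking down on the plate. Starts locked. A spring plunger drops into a detent at each end: above 1.0 or below 0.55 it goes on by itself to the nearer end. Turning takes up to 0.2 N m. Stops at -0.08 and 1.65.
- bin_mid (a point): Middle of a blue open bin of bolts, 150 by 110 mm, 70 mm high, 35 mm above its underside; leave it alone.
- mallet: Rubber mallet with wooden handle, about 240 mm long, lying on the bench; leave it alone.
- carton: Cardboard carton 130 by 120 mm, 90 mm high, origin at the centre of its underside; leave it alone.
Mind the look-alikes: they are no part of the job. There is more than one size of the bracket; the one meant has the size given above.

How it is judged:
By the outcome, as a careful person would: the job done as asked, in the order asked, and still so for the second after the job is handed in, with the robot touching nothing.
It also fails if it takes over 72 s, if anything falls off the work surface, if the arm or the gripper's body presses on something with over 40 N, if the wrist force passes 120 N, or if a joint passes its speed limit or range.

### The arm

A 6-joint arm with a two-finger parallel gripper is mounted at the origin on the work surface. World frame = base frame: x ahead of the robot, y to its left, z up, the work surface at z = 0. Lengths are in m, angles in rad, forces in N, time in s.
With the tool pointing down it reaches from about 0.4 to 0.825 m from the base axis. Payload 7 kg.
Tool frame: the origin (TCP) lies at the very end of the fingers, on their centre line; the grasp point (between the pads) lies r.pinch_z behind it (r.pinch_z is the distance from the TCP to the grasp point, in m); x points along the fingers, z is the direction in which the jaws open and shut, and the axes are right-handed (so a half turn about x gives the same grasp; the last joint's range is limited). The gripper opens to 85 mm and grips with 20 to 120 N. Pads are 22 mm wide; open, the fingers measure 114 mm over their backs; the gripper's body (76 mm by 85 mm) begins 54 mm behind the grasp point. The pads swing forward as they close: fully open they stand 13 mm farther back than shut.
Start: joints at [1.602, 0.359, 0.012, 0, -1.224, -0.288], TCP at [0.171, 0.653, 0.231] pointing down, gripper open.
Joint ranges: [-3.07, 3.07], [-1.43, 2.12], [-1.02, 1.25], [-3.03, 1.67], [-3.05, -0], [-3.03, 3.03]. Speed limits (rad/s): [2.39, 2.39, 3.01, 3.14, 3.14, 3.14].

### API

Orientations are given as a rotation vector (axis times angle).
In Python, from bench import r gives the robot as it stands.
- The arm moves only by the tool servo_tool, never from a script. Its argument "motion" is a list that holds one entry, the list of rows, each a list of 7 numbers: the opening, from 0 (shut) to 1 (fully open), then the shift along the tool's x, y, z in units of 50 mm (1.0 is 50 mm), then the turn, a rotation vector about the tool's x, y, z in units of 5 degrees (1.0 is 5 degrees). A call has 1 to 12 rows; each row is the pose to reach, as a shift and turn from the pose commanded when the call began, along the tool's axes at that moment; what a row does not reach only later rows make up. A row lasts 1/8 s, in which the tool goes at most 62.5 mm and 10.7 degrees, less where a joint would pass 70% of its speed; a pose out of reach is approached as far as the arm can. A call with a gripper value outside its range is refused whole. The fingers move at their own pace and stop on an object; the grip force is fixed at half the most. Time passes only in rows, so rows that repeat a pose let the fingers close. It gives the time, the measured TCP pose, the force and the opening at its end, in the units of the state.
- r.observe(): the state, without advancing time (a new reading comes with each control period).
- r.grab_frame(name): name is "side" or "top" or "wrist"; returns a dict with "image" (480x640x3 uint8, red, green, blue), "vertical_fov" (degrees; the focal length in pixels is half the picture's height over the tangent of half this angle, whatever the lens; pixels are square), "cx", "cy" (the principal point, pixels), "extrinsics" (4x4, takes a point from camera to world coordinates); the wrist camera has in their place "mount" (4x4, takes a point from camera to tool coordinates, whose origin is the TCP and whose axes are the tool frame's). Camera axes: x right, y up, looking along -z (the intrinsics and any distortion apply to the point x, -y, -z); pixel columns grow to the right and rows downward; lengths in m; the calibration is good to about 2 mm. A picture is of the moment at which its call begins: read the wrist's pose just before it. There is no depth.
- r.finish_job(): hands the job in, once; it reports no verdict.
The state is a dict: "time_s": time; "joint_pos": joint angles; "dq": joint speeds; "joint_torque": joint torques, N m; "tcp_pos": TCP position; "tool_rot": TCP orientation; "force": force on the tool from outside, world axes, zero at the start; "ft_torque": the same for the moment, N m; "grip_width": opening from 0.0 (shut) to 1.0 (fully open).
Only numpy, scipy, OpenCV 4.12 (cv2) and the standard library are available. Lean on these libraries where they do the work, as an engineer would, in place of code of your own. Each camera call takes 0.05 s, during which the arm holds its last target.

## Working session

There is one attempt and no reset: what is moved stays moved. The work goes in short steps, Python scripts to look and compute and a tool call to move; the robot and the scene stay as the last step left them, time stands still between calls to the robot, and variables do not carry over. Pictures are saved under pics/ and viewed, and the job is handed in when it is done.

Besides the shell and the picture viewer there is one more tool, called after "Emit:" as name([rows], argument=value, ...), one row to a line, values as JSON. servo_tool: Moves the arm, as the interface text tells. Its arguments: {"type":"object","properties":{"motion":{"type":"array"}},"required":["motion"]}

```bash
ls; mkdir -p pics
python3 - <<'E'
from bench import r
import cv2,pickle
o=r.observe(); print(o, r.pinch_z)
d={}
for n in ["side","top","wrist"]:
    f=r.grab_frame(n); d[n]=f
    cv2.imwrite(f"pics/{n}0.png",f["image"][:,:,::-1])
    print(n,{k:v for k,v in f.items() if k!="image"})
pickle.dump((o,d),open("f0.pkl","wb"))
E
```

```text
pics
{'time_s': 0.0, 'joint_pos': array([ 1.60210266e+00,  3.59389792e-01,  1.10480780e-02, -3.27992182e-04,
       -1.22408308e+00, -2.88105047e-01]), 'dq': array([ 0.00180443,  0.00132428, -0.00088495, -0.00072037,  0.00014202,
        0.00043583]), 'joint_torque': array([ 3.04425457e-04, -5.83313370e+01,  2.93426281e+01,  6.93657383e+00,
       -5.82463777e-03,  6.10656379e-07]), 'tcp_pos': array([0.17134805, 0.65239448, 0.23036109]), 'tool_rot': array([ 1.39457872,  1.07533832, -1.3967002 ]), 'force': array([ 0.01251278,  0.24921287, -0.08544065]), 'ft_torque': array([0.02352011, 0.01011443, 0.01373675]), 'grip_width': 0.9998024650434731} 0.0187
side {'vertical_fov': 50.71752987842905, 'cx': 311.98176372588694, 'cy': 248.19285049792035, 'extrinsics': array([[ 0.97385317,  0.16801743, -0.15290565,  0.27238047],
       [-0.22707806,  0.73992342, -0.63320525, -1.01816084],
       [ 0.00674895,  0.65137047,  0.75872984,  1.23766838],
       [ 0.        ,  0.        ,  0.        ,  1.        ]])}
top {'vertical_fov': 54.226828943298806, 'cx': 325.91249514776774, 'cy': 231.6394232974197, 'extrinsics': array([[ 0.02580302,  0.98360217, -0.17849644,  0.24784918],
       [-0.99966496,  0.0257531 , -0.00259711, -0.08963799],
       [ 0.00204232,  0.17850365,  0.98393713,  1.30306377],
       [ 0.        ,  0.        ,  0.        ,  1.        ]])}
wrist {'vertical_fov': 63.399282433737675, 'cx': 319.46244124378927, 'cy': 248.96029242720246, 'mount': array([[-1.77878055e-03,  3.10175413e-01, -9.50677679e-01,
        -1.43578974e-01],
       [ 4.49458758e-05,  9.50679207e-01,  3.10175827e-01,
         8.00631624e-02],
       [ 9.99998417e-01,  5.09005686e-04, -1.70499079e-03,
        -5.77098143e-04],
       [ 0.00000000e+00,  0.00000000e+00,  0.00000000e+00,
         1.00000000e+00]])}
```

View pics/side0.png

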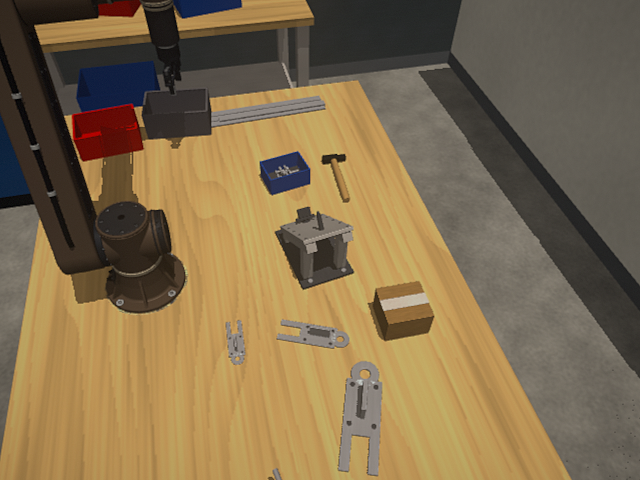

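View pics/top0.png

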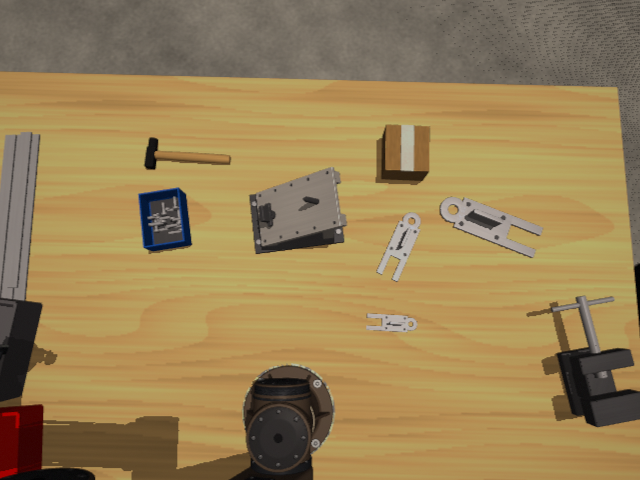

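View pics/wrist0.png

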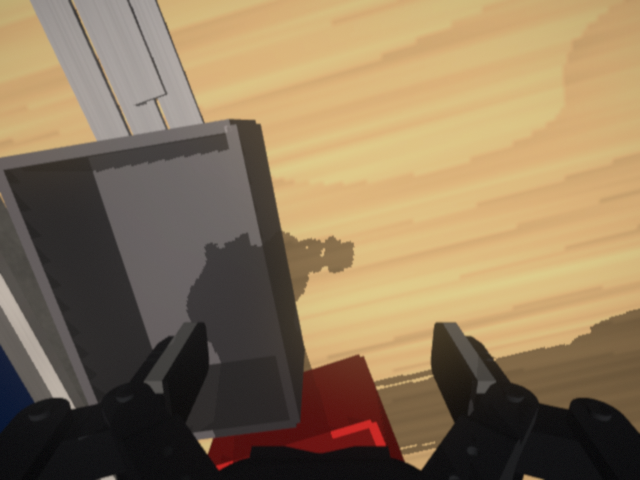

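```bash
cat > h.py <<'E'
import numpy as np,cv2,pickle
from scipy.spatial.transform import Rotation as R
def cam(f,o=None):
    E=f.get("extrinsics")
    if E is None:
        T=np.eye(4);T[:3,:3]=R.from_rotvec(o["tool_rot"]).as_matrix();T[:3,3]=o["tcp_pos"];E=T@f["mount"]
    F=240/np.tan(np.radians(f["vertical_fov"]/2));return E,F,f["cx"],f["cy"]
def ray(f,uv,o=None):
    E,F,cx,cy=cam(f,o);d=np.array([(uv[0]-cx)/F,-(uv[1]-cy)/F,-1.]);d=E[:3,:3]@d;return E[:3,3],d/np.linalg.norm(d)
def onz(f,uv,z,o=None):
    return onp(f,uv,[0,0,z],[0,0,1],o)
def onp(f,uv,p,n,o=None):
    c,d=ray(f,uv,o);p=np.array(p);n=np.array(n);return c+d*((p-c)@n)/(d@n)
def proj(f,P,o=None):
    E,F,cx,cy=cam(f,o);q=np.linalg.inv(E)@np.append(P,1);return np.array([cx+F*q[0]/-q[2],cy-F*q[1]/-q[2]])
def tri(rs):
    A=0;b=0
    for c,d in rs:
        M=np.eye(3)-np.outer(d,d);A=A+M;b=b+M@c
    P=np.linalg.solve(A,b);return P,[np.linalg.norm((np.eye(3)-np.outer(d,d))@(P-c)) for c,d in rs]
def shot(name,n):
    from bench import r
    o=r.observe();f=r.grab_frame(name);pickle.dump((o,f),open(n+".pkl","wb"));cv2.imwrite(f"pics/{n}.png",f["image"][:,:,::-1]);return o,f
E
python3 - <<'E'
from h import *
o,d=pickle.load(open("f0.pkl","rb"))
f=d["top"];im=f["image"]
hsv=cv2.cvtColor(im,cv2.COLOR_RGB2HSV)
m=((hsv[:,:,1]<50)&(hsv[:,:,2]>110)).astype(np.uint8)*255
m[:100]=0;m[340:]=0
cs,_=cv2.findContours(m,cv2.RETR_EXTERNAL,cv2.CHAIN_APPROX_NONE)
for c in cs:
    if cv2.contourArea(c)<300: continue
    P=np.array([onz(f,p,.006)[:2] for p in c[:,0]],np.float32)
    print(c[:,0].mean(0),cv2.contourArea(c),cv2.minAreaRect(P))
t=cv2.resize(im[110:350,230:550],None,fx=2.5,fy=2.5,interpolation=cv2.INTER_CUBIC)
cv2.imwrite("pics/topc.png",t[:,:,::-1])
im=d["side"]["image"][190:350,200:400]
cv2.imwrite("pics/sidec.png",cv2.resize(im,None,fx=3.7,fy=3.7,interpolation=cv2.INTER_CUBIC)[:,:,::-1])
E
```

```text
[387.87755102 322.36734694] 559.5 ((0.23671327531337738, -0.27046558260917664), (0.1340947449207306, 0.04298616200685501), 88.16009521484375)
[398.47692308 249.25128205] 1151.5 ((0.4527552127838135, -0.2964743375778198), (0.0637957900762558, 0.1987907439470291), 66.3785629272461)
[496.22108844 226.0952381 ] 2405.0 ((0.520075798034668, -0.5450749397277832), (0.2878977656364441, 0.09194394946098328), 69.391845703125)
[297.11428571 208.85714286] 4132.5 ((0.5560811161994934, -0.0027312040328979492), (0.1720290184020996, 0.2743293344974518), 16.30132484436035)
[  4.24595469 207.81553398] 867.5 ((0.5277984738349915, 0.8309767246246338), (0.43648239970207214, 0.027612509205937386), 2.8337156772613525)
[ 27.42151163 217.875     ] 940.0 ((0.5118302702903748, 0.7625386714935303), (0.4773200452327728, 0.02840467169880867), 2.887714147567749)
[ 15.5399449  216.69146006] 2043.5 ((0.515689492225647, 0.7920141816139221), (0.4809544086456299, 0.038996607065200806), 2.89756441116333)
[406.91818182 147.5       ] 497.0 ((0.7385457754135132, -0.3154388666152954), (0.03507976979017258, 0.13854452967643738), 89.5783462524414)
```

View pics/topc.png

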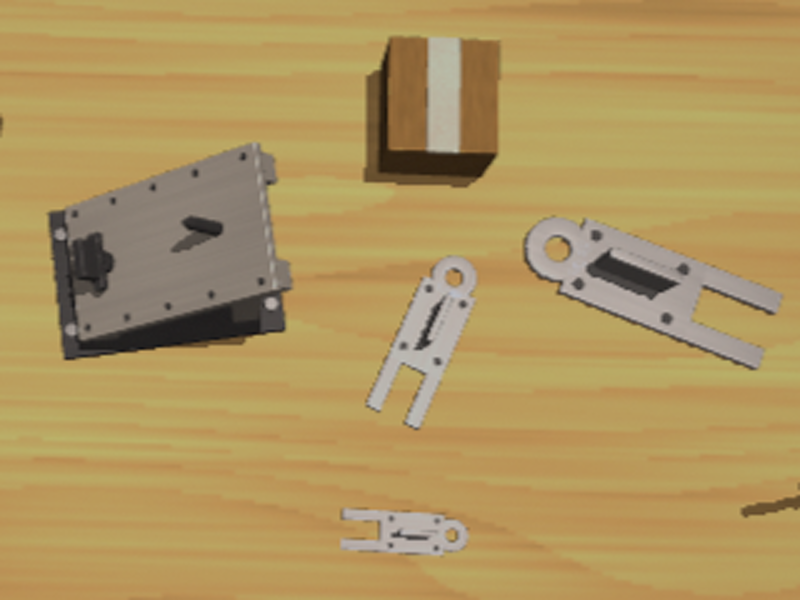

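View pics/sidec.png

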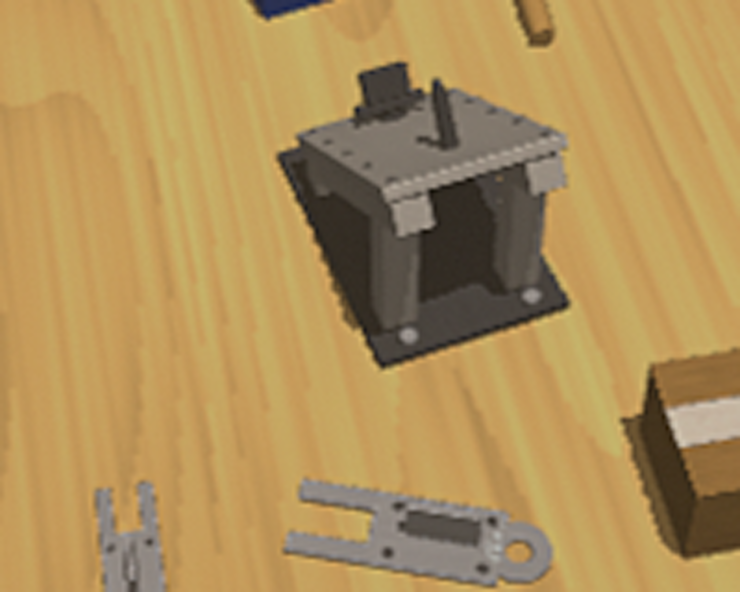

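Run:
```python
from h import *
o,d=pickle.load(open("f0.pkl","rb"))
t=d["top"];s=d["side"]
T=lambda p:(p[0]/2.5+230,p[1]/2.5+110)
S=lambda p:(p[0]/3.7+200,p[1]/3.7+190)
pts={"upHi":((255,143),(566,138)),"upLo":((282,288),(387,187)),"dnLo":((80,338),(300,133)),"tip":((187,221),(437,82)),"foot":((218,231),(450,146)),"clTop":((88,243),(383,68))}
P={}
for k,(a,b) in pts.items():
    P[k],e=tri([ray(t,T(a)),ray(s,S(b))]); print(k,P[k].round(4),np.round(e,4))
a=P["upHi"]-P["upLo"];print("w",np.linalg.norm(a)); b=P["upLo"]-P["dnLo"];print("l",np.linalg.norm(b))
n=np.cross(b,-a) ;n/=np.linalg.norm(n);print("n",n,np.degrees(np.arccos(n[2])))
print("post",np.linalg.norm(P["tip"]-P["foot"]),(P["tip"]-P["foot"])/.055)
print("up az",np.degrees(np.arctan2(b[1],b[0])), "post az", np.degrees(np.arctan2(n[1],n[0])))
print(R.from_rotvec(o["tool_rot"]).as_matrix().round(3))
# bracket eye hole
f=t;im=f["image"];hsv=cv2.cvtColor(im,cv2.COLOR_RGB2HSV)
print(onz(f,T((454,277)),.006))
```

```text
upHi [ 0.6119 -0.0976  0.1941] [0.001 0.001]
upLo [ 0.4652 -0.1266  0.2063] [0.0017 0.0017]
dnLo [0.4347 0.0852 0.0513] [0.0015 0.0015]
tip [ 0.5262 -0.034   0.2113] [0.0007 0.0007]
foot [ 0.5291 -0.063   0.1682] [0.0019 0.0019]
clTop [0.5133 0.0704 0.1313] [0.0065 0.0065]
w 0.15008341985538345
l 0.2642088406840541
n [ 0.04857435 -0.58532487 -0.80934253] 144.03174438545446
post 0.052053250622308644 [-0.05186502  0.52710319  0.78433937]
up az -81.81482726705369 post az -85.25606567263218
[[-0.     0.967 -0.254]
 [-0.002 -0.254 -0.967]
 [-1.     0.     0.002]]
[ 0.52060041 -0.32742041  0.006     ]
```

```bash
cat >> h.py <<'E'
def RT(x,z):
    x=np.array(x)/np.linalg.norm(x);z=np.array(z)-x*(np.array(z)@x);z/=np.linalg.norm(z);return np.c_[x,np.cross(z,x),z]
def rel(o,P,Rt):
    R0=R.from_rotvec(o["tool_rot"]).as_matrix()
    s=R0.T@(np.array(P)-o["tcp_pos"])/.05; w=R.from_matrix(R0.T@Rt).as_rotvec(degrees=True)/5
    return s.round(3),w.round(3)
def axes(az,tilt=35.):
    a=np.radians(az);t=np.radians(tilt)
    up=np.array([np.cos(t)*np.cos(a),np.cos(t)*np.sin(a),np.sin(t)]);n=np.array([-np.sin(t)*np.cos(a),-np.sin(t)*np.sin(a),np.cos(t)])
    return up,np.cross(n,up),n
E
python3 - <<'E'
from h import *
from bench import r
o=r.observe()
up,y,n=axes(-80)
print(up,y,n)
Rt=RT(-n,-up)
R0=R.from_rotvec(o["tool_rot"]).as_matrix()
print(rel(o,[.5055,.07,.232],Rt))
# mid: yaw -80 
Rm=R.from_euler('z',-80,degrees=True).as_matrix()@R0
print(rel(o,[.45,.25,.28],Rm))
E
```

```text
[ 0.14224426 -0.80670728  0.57357644] [9.84807753e-01 1.73648178e-01 1.38777878e-17] [-0.0996005   0.56486252  0.81915204]
(array([-0.015,  9.423,  9.57 ]), array([29.783,  2.059,  9.369]))
(array([-0.979,  7.435,  6.372]), array([ 1.6e+01, -2.0e-03, -2.0e-02]))
```

Emit:
servo_tool([
  [[1,-0.3,0.9,0.8,2,0,0],[1,-0.6,1.9,1.6,4,0,0],[1,-0.98,2.8,2.4,6,0,0],[1,-0.98,3.7,3.2,8,0,0],[1,-0.98,4.7,4,10,0,0],[1,-0.98,5.6,4.8,12,0,0],[1,-0.98,6.5,5.6,14,0,0],[1,-0.98,7.4,6.4,16,0,0],[1,-0.98,7.4,6.4,16,0,0]],
])

```text
time_s: 1.27
tcp_pos: [0.4494, 0.2461, 0.2802]
tool_rot: [-2.176, 0.098, 2.176]
force: [-0.7, 1.1, -0.7]
grip_width: 0.998
```

Run:
```python
from h import *
from bench import r
o=r.observe();print(o)
up,y,n=axes(-80)
Rt=RT(-n,-up)
print(rel(o,[.5055,.07,.232],Rt))
```

```text
{'time_s': 1.275, 'joint_pos': array([ 8.84732714e-01,  5.85465571e-02, -2.61537253e-01,  1.32462714e-04,
       -1.25113459e+00, -9.74168171e-01]), 'dq': array([ 0.06479586,  0.00470648,  0.00613396, -0.0097039 ,  0.00615748,
        0.02572863]), 'joint_torque': array([ -1.66770201, -34.7696507 ,  29.55075681,   7.19071537,
        -0.10147115,  -0.35501316]), 'tcp_pos': array([0.44941817, 0.2460763 , 0.28022346]), 'tool_rot': array([-2.17569555,  0.09776929,  2.17602609]), 'force': array([-0.72450533,  1.08197926, -0.6503863 ]), 'ft_torque': array([ 0.02998921,  0.04505224, -0.02550884]), 'grip_width': 0.9980147497310277}
(array([ 0.966,  3.407, -1.432]), array([14.481,  5.961,  4.56 ]))
```

Emit:
servo_tool([
  [[1,0,1.1,-0.4,4.8,2,1.5],[1,0.3,2.2,-0.9,9.7,4,3],[1,0.97,3.4,-1.43,14.5,5.96,4.56],[1,0.97,3.4,-1.43,14.5,5.96,4.56],[1,0.97,3.4,-1.43,14.5,5.96,4.56],[1,0.97,3.4,-1.43,14.5,5.96,4.56],[1,0.97,3.4,-1.43,14.5,5.96,4.56],[1,0.97,3.4,-1.43,14.5,5.96,4.56],[1,0.97,3.4,-1.43,14.5,5.96,4.56],[1,0.97,3.4,-1.43,14.5,5.96,4.56]],
])

```text
time_s: 2.52
tcp_pos: [0.5052, 0.0744, 0.2317]
tool_rot: [-1.813, 1.509, 0.946]
force: [-0.1, 0.3, 0.5]
grip_width: 0.999
```

Run:
```python
from h import *
o,f=shot("wrist","w1");print(o["joint_pos"].round(3),o["tcp_pos"].round(4),o["dq"].round(3))
up,y,n=axes(-80)
Rt=RT(-n,-up)
print(rel(o,[.5055,.07,.232],Rt))
```

```text
[ 0.864  0.199 -0.55   0.484 -1.271 -2.504] [0.5052 0.0744 0.2317] [-0.008 -0.015 -0.001  0.    -0.    -0.009]
(array([ 0.045,  0.01 , -0.075]), array([0.081, 0.018, 0.052]))
```

View pics/w1.png

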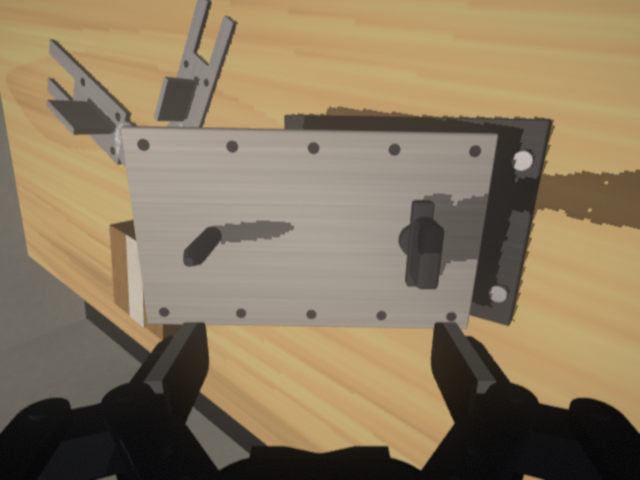

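Run:
```python
from h import *
o,f=pickle.load(open("w1.pkl","rb"));im=f["image"]
c=im[105:345,105:515];cv2.imwrite("pics/w1c.png",cv2.resize(c,None,fx=1.95,fy=1.95,interpolation=cv2.INTER_CUBIC)[:,:,::-1])
```

```text
(no output)
```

View pics/w1c.png

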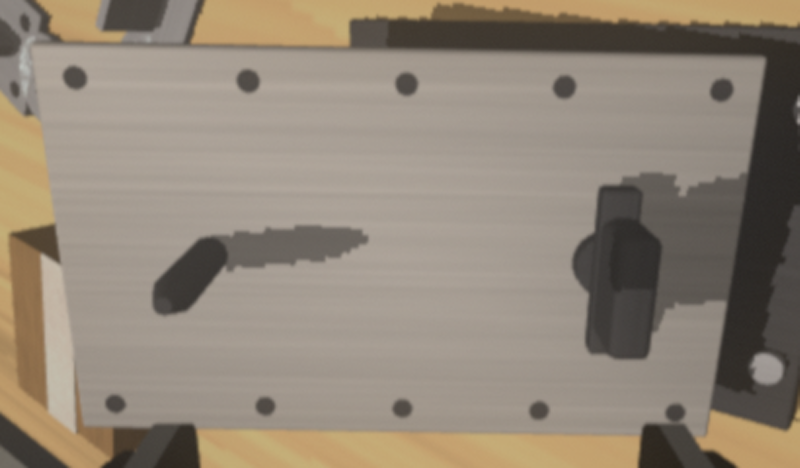

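```bash
cat > m1.py <<'E'
from h import *
o,f=pickle.load(open("w1.pkl","rb"))
C=lambda p:(p[0]/1.95+105,p[1]/1.95+105)
E,F,cx,cy=cam(f,o)
K=np.array([[F,0,cx],[0,F,cy],[0,0,1]])
ip=np.array([C(p) for p in [(36,44),(766,58),(707,435),(83,425)]])
L,W=.255,.15
# plate frame: x up slope, y across; image left = up, image up = -y
op=np.array([[L/2,-W/2,0],[-L/2,-W/2,0],[-L/2,W/2,0],[L/2,W/2,0]])
ok,rv,tv=cv2.solvePnP(op,ip,K,None)
Rc=cv2.Rodrigues(rv)[0];pr,_=cv2.projectPoints(op,rv,tv,K,None);print("res px",(pr[:,0]-ip).round(1).tolist())
D=np.diag([1,-1,-1]);Rw=E[:3,:3]@D@Rc;t=E[:3,:3]@D@tv[:,0]+E[:3,3]
print("center",t.round(4));print(Rw.round(4));print("tilt",np.degrees(np.arccos(Rw[2,2])),"az",np.degrees(np.arctan2(Rw[1,0],Rw[0,0])))
def pl(p,h):
    q=onp(f,C(p),t+Rw[:,2]*h,Rw[:,2],o);return (Rw.T@(q-t)*1e3).round(1)
print("foot",pl((209,250),0),"tip",pl((167,299),.055),"tip base")
print("bossleft",pl((573,265),.0075))
print("cltop corners",[pl(p,.046) for p in [(625,235),(662,237),(650,357),(611,357)]])
print("low top corners",[pl(p,.018) for p in [(601,187),(642,188),(586,352)]])
print("screws",[pl(p,0) for p in [(75,78),(722,90),(675,412),(116,404)]])
E
python3 m1.py
```

```text
res px [[-0.3, -1.0], [-0.3, -0.2], [-0.5, 0.7], [1.3, 0.7]]
center [ 0.5215 -0.0066  0.1273]
[[ 0.1285  0.9861 -0.1053]
 [-0.8064  0.1657  0.5676]
 [ 0.5772  0.012   0.8165]]
tilt 35.26112999884019 az -80.94882577991527
foot [72.1 -1.   0. ] tip [70.9 -0.8 55. ] tip base
bossleft [-64.7   0.    7.5]
cltop corners [array([-71.6, -21.7,  46. ]), array([-83.3, -21.3,  46. ]), array([-84.3,  19.8,  46. ]), array([-71.3,  20.1,  46. ])]
low top corners [array([-69.6, -31.5,  18. ]), array([-83.8, -31.4,  18. ]), array([-70. ,  30.5,  18. ])]
screws [array([115.2, -63.2,  -0. ]), array([-113.9,  -63.7,    0. ]), array([-113.2,   64.1,    0. ]), array([114. ,  64.6,   0. ])]
```

```bash
cat >> h.py <<'E'
AZ=-80.6
PC=np.array([.5215,-.0066,.1273])  # plate centre
def fx(): return axes(AZ)
POST=(.0716,-.0005)
def pp(x,y,h):  # plate coords rel. post foot, metres
    u,v,n=fx();return PC+u*(POST[0]+x)+v*(POST[1]+y)+n*h
E
python3 - <<'E'
from h import *
from bench import r
o=r.observe();u,v,n=fx();Rt=RT(-n,-u)
print(rel(o,pp(-.148,0,.09),Rt),rel(o,pp(-.148,0,.015),Rt))
print(pp(0,0,0),pp(-.148,0,0))
E
```

```text
(array([ 0.862, -0.06 ,  1.378]), array([0.169, 0.019, 0.122])) (array([ 2.362, -0.044,  1.375]), array([0.169, 0.019, 0.122]))
[ 0.53058599 -0.06454539  0.16836807] [0.51078525 0.0550612  0.08347876]
```

Emit:
servo_tool([
  [[1,0.4,-0.06,0.7,0.1,0,0.1],[1,0.86,-0.06,1.38,0.17,0.02,0.12],[1,1.2,-0.06,1.38,0.17,0.02,0.12],[1,1.2,-0.06,1.38,0.17,0.02,0.12]],
])

```text
time_s: 3.08
tcp_pos: [0.5038, 0.0954, 0.1428]
tool_rot: [-1.797, 1.527, 0.934]
force: [-0.4, -0.0, 0.2]
grip_width: 0.998
```

Run:
```python
from h import *
o,f=shot("wrist","w2");print(o["tcp_pos"],o["dq"].round(3))
u,v,n=fx();Rt=RT(-n,-u)
print(rel(o,pp(-.148,0,.015),Rt))
```

```text
[0.50380063 0.09544512 0.14279391] [ 0.002 -0.022  0.037  0.002 -0.024  0.001]
(array([ 1.142, -0.008,  0.011]), array([-0.009, -0.02 , -0.022]))
```

View pics/w2.png

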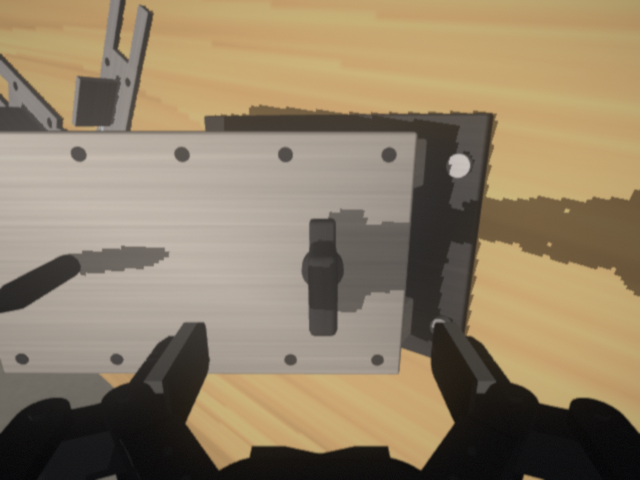

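Emit:
servo_tool([
  [[1,0.5,0,0,0,0,0],[1,0.9,0,0,0,0,0],[1,1.14,0,0,0,0,0],[0.5,1.14,0,0,0,0,0],[0.25,1.14,0,0,0,0,0],[0,1.14,0,0,0,0,0],[0,1.14,0,0,0,0,0],[0,1.14,0,0,0,0,0],[0,1.14,0,0,0,0,0]],
])

```text
time_s: 4.25
tcp_pos: [0.5099, 0.0652, 0.0965]
tool_rot: [-1.796, 1.524, 0.934]
force: [-3.8, 4.8, 1.1]
grip_width: 0.152
```

Run:
```python
from h import *
o,f=shot("wrist","w3");print(o)
u,v,n=fx();Rt=RT(-n,-u)
print(rel(o,pp(-.148,0,.015),Rt))
print(np.array([u,v,n])@o["force"])
```

```text
{'time_s': 4.25, 'joint_pos': array([ 0.82425894,  0.36297924, -0.71448808,  0.57637287, -0.98204221,
       -2.67742712]), 'dq': array([-0.00043989,  0.00022672,  0.00154987,  0.00265144,  0.00065877,
        0.0005479 ]), 'joint_torque': array([-2.64946774e+00, -4.57117295e+01,  1.63826644e+01,  4.04104963e+00,
       -2.22069830e+00, -6.79259261e-03]), 'tcp_pos': array([0.50988874, 0.06519958, 0.09653182]), 'tool_rot': array([-1.79575313,  1.52354574,  0.933603  ]), 'force': array([-3.81035782,  4.76509655,  1.05922954]), 'ft_torque': array([ 2.82318399,  1.38790623, -0.68740833]), 'grip_width': 0.15231819363892954}
(array([ 0.03 ,  0.015, -0.017]), array([-0.022,  0.003,  0.007]))
[-3.75315926 -2.98092897  3.92107092]
```

View pics/w3.png

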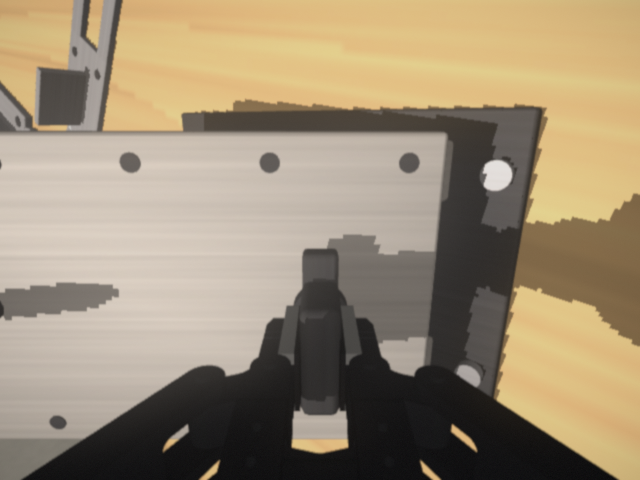

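Emit:
servo_tool([
  [[0,0,0,0,-1.5,0,0],[0,0,0,0,-3,0,0],[0,0,0,0,-4.5,0,0],[0,0,0,0,-6,0,0]],
])

```text
time_s: 4.8
tcp_pos: [0.5097, 0.0657, 0.0962]
tool_rot: [-2.144, 1.355, 1.436]
force: [-7.9, 7.7, 0.2]
grip_width: 0.152
```

Run:
```python
from h import *
from bench import r
o=r.observe();print(o["joint_pos"].round(3),o["force"],o["ft_torque"],o["grip_width"])
u,v,n=fx();Rt=RT(-n,-u)
print(rel(o,pp(-.148,0,.015),Rt))
```

```text
[ 0.825  0.363 -0.714  0.576 -0.981 -2.15 ] [-7.94107561  7.73629538  0.21398876] [ 4.10326184  2.33506419 -1.31908394] 0.15243837814726052
(array([ 0.031,  0.026, -0.017]), array([6.024, 0.014, 0.011]))
```

Turning freely; continue.

Emit:
servo_tool([
  [[0,0,0,0,-1.5,0,0],[0,0,0,0,-3,0,0],[0,0,0,0,-4.5,0,0],[0,0,0,0,-6,0,0],[0,0,0,0,-7.5,0,0],[0,0,0,0,-9,0,0],[0,0,0,0,-10.5,0,0],[0,0,0,0,-12,0,0],[0,0,0,0,-12,0,0]],
])

```text
time_s: 5.92
tcp_pos: [0.5088, 0.0659, 0.0958]
tool_rot: [1.862, -0.421, -1.768]
force: [-15.9, 14.5, 2.8]
grip_width: 0.153
```

Run:
```python
from h import *
from bench import r
o=r.observe();print(o["joint_pos"].round(3),o["force"],o["ft_torque"],o["grip_width"])
u,v,n=fx();Rt=RT(-n,-v)
print(rel(o,pp(-.148,0,.015),Rt))
print(rel(o,pp(-.148,0,.115),Rt))
```

```text
[ 0.826  0.363 -0.715  0.574 -0.981 -1.105] [-15.91114148  14.48856698   2.84137183] [ 5.32480659  5.18598297 -3.02194838] 0.15315755533362166
(array([ 0.029,  0.039, -0.003]), array([-0.   ,  0.002,  0.025]))
(array([-1.971,  0.035, -0.003]), array([-0.   ,  0.002,  0.025]))
```

Emit:
servo_tool([
  [[0.4,0,0,0,0,0,0],[0.7,0,0,0,0,0,0],[0.7,0,0,0,0,0,0],[0.7,-0.8,0,0,0,0,0],[0.8,-2,0,0,0,0,0],[0.8,-2,0,0,0,0,0],[0.8,-2,0,0,0,0,0]],
])

```text
time_s: 6.8
tcp_pos: [0.5001, 0.1205, 0.178]
tool_rot: [1.861, -0.426, -1.767]
force: [0.1, -0.5, 0.1]
grip_width: 0.799
```

Run:
```python
from h import *
o,f=shot("wrist","w4");print(o["tcp_pos"],o["force"],o["dq"].round(3))
u,v,n=fx();Rt=RT(-n,-v)
print(rel(o,pp(-.148,0,.115),Rt))
for P in [pp(0,0,0),pp(0,0,.055),pp(-.148,0,.018),pp(-.117,0,.018),pp(-.179,0,.018)]: print(proj(f,P,o).round(1))
```

```text
[0.50006587 0.12053539 0.17804755] [ 0.05528271 -0.5301032   0.14707051] [-0.01   0.013 -0.024 -0.001  0.004 -0.001]
(array([0.01 , 0.002, 0.002]), array([-0.024,  0.011, -0.011]))
[319.7  -0.4]
[319.9 -37.7]
[320.2 251.3]
[320.1 204.6]
[320.3 294.7]
```

View pics/w4.png

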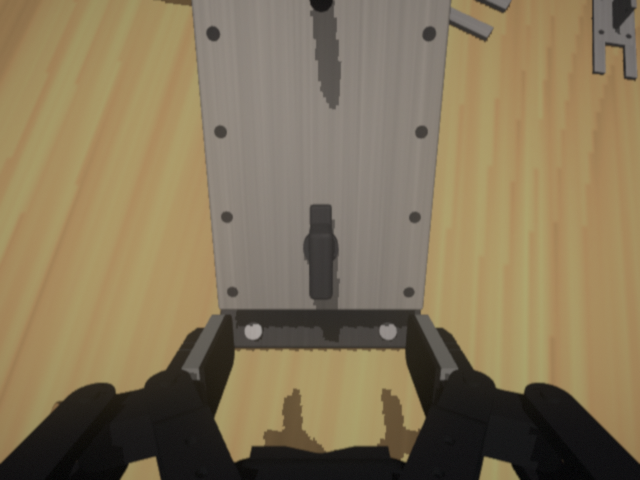

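Run:
```python
from h import *
from bench import r
o=r.observe()
a=np.radians(-113.6);Rt=RT([0,0,-1],[np.cos(a),np.sin(a),0])
R0=R.from_rotvec(o["tool_rot"]).as_matrix()
for P in [[.48,.10,.34],[.47,-.1,.34],[.4675,-.303,.30],[.4675,-.303,.17]]: print(rel(o,P,R0)[0],rel(o,P,Rt))
```

```text
[-2.466  2.137  0.458] (array([-2.466,  2.137,  0.458]), array([-11.058,   3.503,  -6.42 ]))
[-0.213  5.34   1.298] (array([-0.213,  5.34 ,  1.298]), array([-11.058,   3.503,  -6.42 ]))
[2.741 8.151 1.999] (array([2.741, 8.151, 1.999]), array([-11.058,   3.503,  -6.42 ]))
[4.868 6.656 1.998] (array([4.868, 6.656, 1.998]), array([-11.058,   3.503,  -6.42 ]))
```

Emit:
servo_tool([
  [[1,-0.82,0.7,0.15,0,0,0],[1,-1.64,1.4,0.3,0,0,0],[1,-2.47,2.14,0.46,-1.2,0.4,-0.7],[1,-1.9,2.95,0.67,-2.5,0.8,-1.45],[1,-1.3,3.75,0.88,-3.8,1.2,-2.2],[1,-0.75,4.55,1.09,-5.2,1.65,-3],[1,-0.2,5.34,1.3,-6.7,2.1,-3.9],[1,0.55,6.05,1.48,-8,2.6,-4.7],[1,1.3,6.75,1.65,-9.5,3,-5.5],[1,2,7.45,1.83,-11.06,3.5,-6.42],[1,2.74,8.15,2,-11.06,3.5,-6.42],[1,3.6,7.5,2,-11.06,3.5,-6.42]],
])

```text
time_s: 8.35
tcp_pos: [0.4686, -0.3033, 0.2503]
tool_rot: [1.509, 0.981, -1.504]
force: [1.2, 0.9, -1.2]
grip_width: 0.999
```

Run:
```python
from h import *
o,f=shot("wrist","w5");print(o["tcp_pos"],o["joint_pos"].round(3),o["dq"].round(3))
a=np.radians(-113.6);Rt=RT([0,0,-1],[np.cos(a),np.sin(a),0])
print(rel(o,[.4675,-.303,.17],Rt))
```

```text
[ 0.46855899 -0.30327567  0.25030315] [-0.224  0.152 -0.222 -0.    -1.192  1.381] [-0.389  0.439 -0.621 -0.034  0.99   0.375]
(array([ 1.606, -0.028,  0.005]), array([-0.025, -0.013, -0.043]))
```

View pics/w5.png

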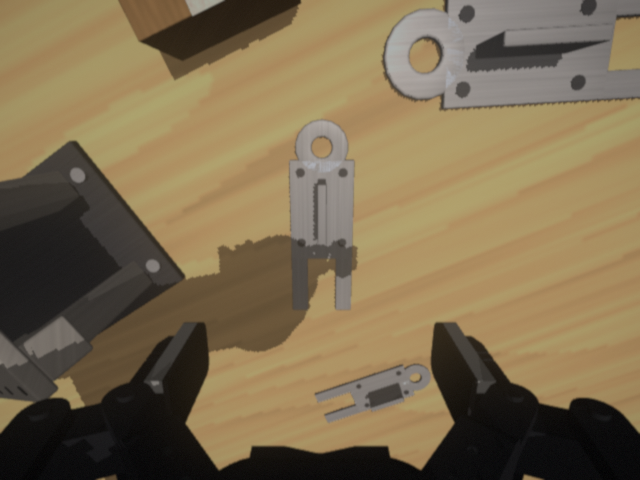

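Emit:
servo_tool([
  [[1,0.7,0,0,0,0,0],[1,1.4,0,0,0,0,0],[1,1.4,0,0,0,0,0],[1,1.4,0,0,0,0,0]],
])

```text
time_s: 8.9
tcp_pos: [0.468, -0.2989, 0.1807]
tool_rot: [1.506, 0.986, -1.505]
force: [1.1, 0.3, -0.3]
grip_width: 0.996
```

```bash
cat > m2.py <<'E'
from h import *
import sys
o,f=shot("wrist","w6");print(o["tcp_pos"],o["dq"].round(3))
im=f["image"];hsv=cv2.cvtColor(im,cv2.COLOR_RGB2HSV)
m=((hsv[:,:,1]<60)&(hsv[:,:,2]>60)).astype(np.uint8)*255
cv2.imwrite("pics/m6.png",m)
a=np.radians(-113.6);Rt=RT([0,0,-1],[np.cos(a),np.sin(a),0])
print(rel(o,[.4675,-.303,.012],Rt))
cs,_=cv2.findContours(m,cv2.RETR_CCOMP,cv2.CHAIN_APPROX_NONE)
for c in cs:
    if cv2.contourArea(c)<200: continue
    P=np.array([onz(f,p,.006,o)[:2] for p in c[:,0]],np.float32)
    (cc,wh,an)=cv2.minAreaRect(P);print(c[:,0].mean(0).round(),cv2.contourArea(c),np.round(cc,4),np.round(wh,4),an,cv2.minEnclosingCircle(P))
E
python3 m2.py
```

```text
[ 0.46798718 -0.29893697  0.1807331 ] [ 0.004 -0.017  0.018  0.     0.004 -0.001]
(array([3.375, 0.022, 0.079]), array([ 0.007, -0.004, -0.005]))
[386. 427.] 2606.0 [ 0.2389 -0.2726] [0.1354 0.0458] 87.83829498291016 ((0.24512556195259094, -0.27280330657958984), 0.06903918087482452)
[470. 358.] 742.5 [ 0.2911 -0.3782] [0.0875 0.0187] 4.723946571350098 ((0.29057323932647705, -0.3712503910064697), 0.04389506205916405)
[173. 347.] 518.0 [ 0.4105 -0.1231] [0.0104 0.0729] 31.764163970947266 ((0.4110630750656128, -0.12272515892982483), 0.03681543841958046)
[ 65. 238.] 5450.0 [ 0.5461 -0.074 ] [0.1241 0.1578] 87.38739013671875 ((0.5367709994316101, -0.07311567664146423), 0.09272688627243042)
[326. 243.] 13274.5 [ 0.4533 -0.2981] [0.0637 0.1984] 66.27693176269531 ((0.4507230222225189, -0.2987945079803467), 0.10148658603429794)
[326. 148.] 551.5 [ 0.5211 -0.3276] [0.0207 0.0208] 66.43488311767578 ((0.5212846994400024, -0.3277764320373535), 0.010779946111142635)
[601.   9.] 1263.5 [ 0.5308 -0.5478] [0.0545 0.012 ] 66.45592498779297 ((0.5319406390190125, -0.5482767820358276), 0.027761608362197876)
[525.  50.] 17490.5 [ 0.5255 -0.4904] [0.1818 0.0674] 66.45591735839844 ((0.5234392881393433, -0.4906277656555176), 0.09348558634519577)
[456.  34.] 1464.0 [ 0.5577 -0.4463] [0.0299 0.03  ] 26.75556755065918 ((0.5573028922080994, -0.4461967349052429), 0.015500931069254875)
```

View pics/w6.png

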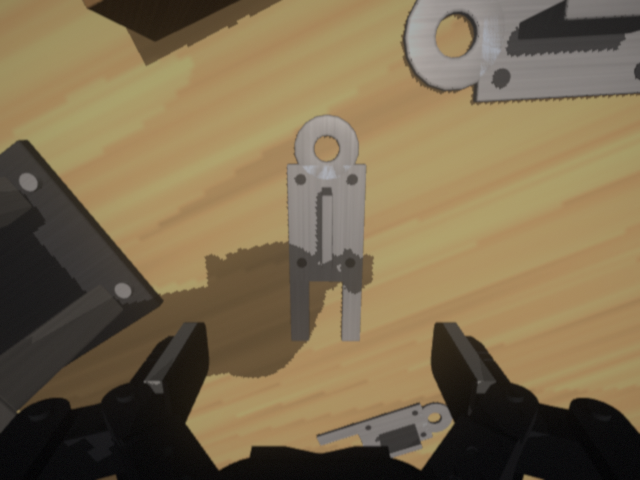

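Run:
```python
from h import *
from bench import r
o=r.observe()
a=np.radians(-113.65);Rt=RT([0,0,-1],[np.cos(a),np.sin(a),0])
print(rel(o,[.468,-.3044,.012],Rt))
```

```text
(array([3.387, 0.029, 0.106]), array([ 0.019, -0.007, -0.022]))
```

Emit:
servo_tool([
  [[1,0.9,0.03,0.1,0,0,0],[1,1.8,0.03,0.1,0,0,0],[1,2.7,0.03,0.1,0,0,0],[1,3.37,0.03,0.1,0,0,0],[0.6,3.37,0.03,0.1,0,0,0],[0.3,3.37,0.03,0.1,0,0,0],[0.1,3.37,0.03,0.1,0,0,0],[0,3.37,0.03,0.1,0,0,0],[0,3.37,0.03,0.1,0,0,0],[0,3.37,0.03,0.1,0,0,0]],
])

```text
time_s: 10.2
tcp_pos: [0.4682, -0.3038, 0.0129]
tool_rot: [1.507, 0.984, -1.503]
force: [-0.6, 1.8, 6.9]
grip_width: 0.084
```

Run:
```python
from h import *
o,f=shot("wrist","w7");print(o["tcp_pos"],o["force"],o["ft_torque"],o["grip_width"])
```

```text
[ 0.46823448 -0.3038171   0.01290926] [-0.61867887  1.81638776  6.94060474] [0.3712986  0.37814726 0.0384789 ] 0.08423446658837107
```

View pics/w7.png

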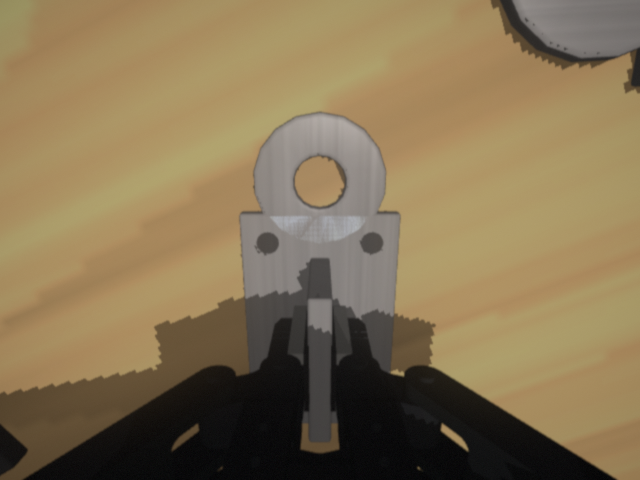

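Emit:
servo_tool([
  [[0,-0.3,0,0,0,0,0],[0,-1,0,0,0,0,0],[0,-2,0,0,0,0,0],[0,-2.8,0,0,0,0,0],[0,-2.8,0,0,0,0,0],[0,-2.8,0,0,0,0,0]],
])

```text
time_s: 11.0
tcp_pos: [0.4663, -0.3031, 0.151]
tool_rot: [1.507, 0.987, -1.505]
force: [-0.4, 0.2, -4.6]
grip_width: 0.087
```

```bash
cat > eye.py <<'E'
from h import *
def eye(f,o,x=None):
    # hole centre pixel by bounding contour; cast onto plate top plane (6.9mm below tcp along tool x)
    return
E
python3 - <<'E'
from h import *
o7,f7=pickle.load(open("w7.pkl","rb"))
o,f=shot("wrist","w8");print(o["tcp_pos"],o["force"],o["ft_torque"],o["grip_width"],o["joint_pos"].round(2))
for oo,ff in((o7,f7),(o,f)):
    g=cv2.cvtColor(ff["image"],cv2.COLOR_RGB2HSV)
    print(g[181,320],g[135,320])
    # hole: non-grey region inside ring
    m=(g[140:225,270:370,1]>70).astype(np.uint8)
    n,l,s,c=cv2.connectedComponentsWithStats(m);k=l[41,50];print(s[k],c[k]+[270,140])
    uv=c[k]+[270,140]
    T=R.from_rotvec(oo["tool_rot"]).as_matrix();h=o7["tcp_pos"][2]-.006
    P=onp(ff,uv,oo["tcp_pos"]+T[:,0]*h,T[:,0],oo);print("eye in tool mm",T.T@(P-oo["tcp_pos"])*1e3)
E
```

```text
[ 0.466327   -0.3030945   0.15101051] [-0.43125663  0.15568972 -4.58072529] [ 0.00076868  0.0477355  -0.00630988] 0.0866524271533015 [-0.23  0.23 -0.36 -0.   -0.98  1.39]
[ 17 106 168] [ 13  19 161]
[  24   16   51   51 2022] [319.23293769 181.08852621]
eye in tool mm [ 6.90926174 58.42943084 -0.44717898]
[ 17  96 111] [ 12  20 166]
[  25   16   50   51 2004] [319.54391218 180.8747505 ]
eye in tool mm [ 6.90926174 58.5077483  -0.3282537 ]
```

View pics/w8.png

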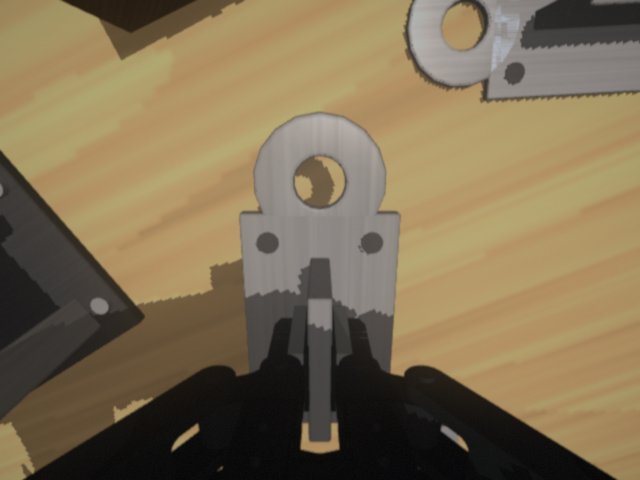

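Run:
```python
from h import *
from bench import r
o=r.observe()
u,v,n=fx();Rt=RT(-n,-v)
T=pp(-.0585,-.0004,.085+.013);T2=pp(-.0585,-.0004,.145)
print(T,T2)
for P in [[.466,-.303,.30],[.48,-.15,.36],T2,T]: print(rel(o,P,Rt))
```

```text
[0.51318409 0.03812191 0.21509075] [0.50878113 0.06471802 0.2535909 ]
(array([-2.994, -0.008, -0.005]), array([11.035, -3.48 ,  6.435]))
(array([-4.188, -0.978, -2.923]), array([11.035, -3.48 ,  6.435]))
(array([-2.052, -2.165, -7.086]), array([11.035, -3.48 ,  6.435]))
(array([-1.283, -1.87 , -6.633]), array([11.035, -3.48 ,  6.435]))
```

Emit:
servo_tool([
  [[0,-0.8,0,0,0,0,0],[0,-1.8,0,0,0,0,0],[0,-2.8,0,-0.2,1.2,-0.4,0.7],[0,-3.3,-0.2,-0.8,2.6,-0.8,1.5],[0,-3.7,-0.5,-1.5,4,-1.25,2.3],[0,-4,-0.75,-2.2,5.5,-1.7,3.2],[0,-4.2,-1,-2.9,7,-2.2,4],[0,-3.8,-1.2,-3.7,8.5,-2.7,4.9],[0,-3.4,-1.45,-4.5,9.8,-3.1,5.7],[0,-2.95,-1.7,-5.4,11.03,-3.48,6.43],[0,-2.5,-1.95,-6.2,11.03,-3.48,6.43],[0,-2.05,-2.16,-7.08,11.03,-3.48,6.43]],
])

```text
time_s: 12.55
tcp_pos: [0.509, 0.0661, 0.2513]
tool_rot: [1.858, -0.423, -1.765]
force: [1.0, -0.0, -5.0]
grip_width: 0.087
```

Emit:
servo_tool([
  [[0,0,0,0,0,0,0],[0,0,0,0,0,0,0]],
])

```text
time_s: 12.8
tcp_pos: [0.5093, 0.0638, 0.2531]
tool_rot: [1.859, -0.423, -1.765]
force: [0.2, -0.5, -5.5]
grip_width: 0.085
```

Run:
```python
from h import *
o,f=shot("wrist","w9");print(o["tcp_pos"],o["joint_pos"].round(2),o["dq"].round(3),o["grip_width"])
u,v,n=fx();Rt=RT(-n,-v)
print(rel(o,pp(-.0585,-.0004,.145),Rt),rel(o,pp(-.0585,-.0004,.085),Rt))
for P in [pp(0,0,0),pp(0,0,.055)]: print(proj(f,P,o).round(1))
```

```text
[0.50928152 0.06379791 0.25311086] [ 0.84  0.18 -0.52  0.48 -1.31 -0.91] [-0.018 -0.034  0.     0.004 -0.005  0.   ] 0.08482151048349806
(array([-0.019, -0.011,  0.007]), array([ 0.018,  0.   , -0.029])) (array([ 1.181, -0.014,  0.007]), array([ 0.018,  0.   , -0.029]))
[320.2 155.3]
[320.3 162.6]
```

View pics/w9.png

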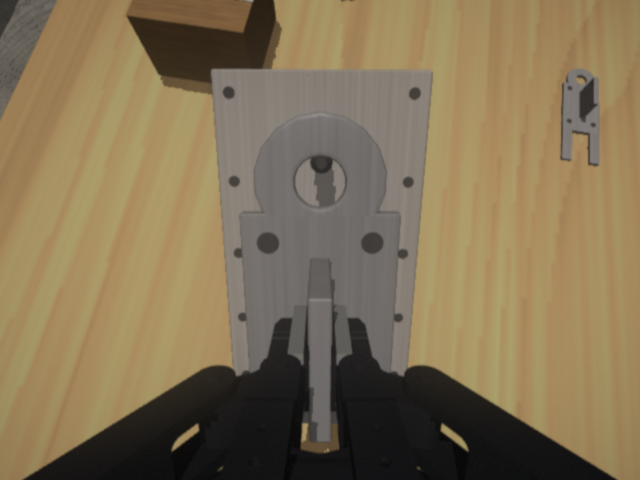

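Emit:
servo_tool([
  [[0,0.4,0,0,0,0,0],[0,0.8,-0.01,0.01,0,0,0],[0,1.22,-0.01,0.01,0,0,0],[0,1.22,-0.01,0.01,0,0,0],[0,1.22,-0.01,0.01,0,0,0]],
])

```text
time_s: 13.48
tcp_pos: [0.5153, 0.0295, 0.2051]
tool_rot: [1.864, -0.424, -1.764]
force: [0.1, 0.5, -5.0]
grip_width: 0.086
```

Run:
```python
from h import *
o,f=shot("wrist","w10");print(o["tcp_pos"],o["dq"].round(3),o["grip_width"])
u,v,n=fx();Rt=RT(-n,-v)
print(rel(o,pp(-.0585,-.0004,.083),Rt))
for P in [pp(0,0,0),pp(0,0,.055),pp(0,0,.043)]: print(proj(f,P,o).round(1))
c=f["image"][100:250,230:410];cv2.imwrite("pics/w10c.png",cv2.resize(c,None,fx=4,fy=4,interpolation=cv2.INTER_CUBIC)[:,:,::-1])
o,f=shot("top","t10");c=f["image"][120:290,220:400];cv2.imwrite("pics/t10c.png",cv2.resize(c,None,fx=3.5,fy=3.5,interpolation=cv2.INTER_CUBIC)[:,:,::-1])
```

```text
[0.51532655 0.02945299 0.20508169] [ 0.01  -0.001  0.011  0.     0.002  0.   ] 0.08636885615163489
(array([ 0.034, -0.031,  0.014]), array([-0.019, -0.031, -0.006]))
[321.  164.8]
[321.1 177.6]
[321.1 174.2]
```

View pics/w10c.png

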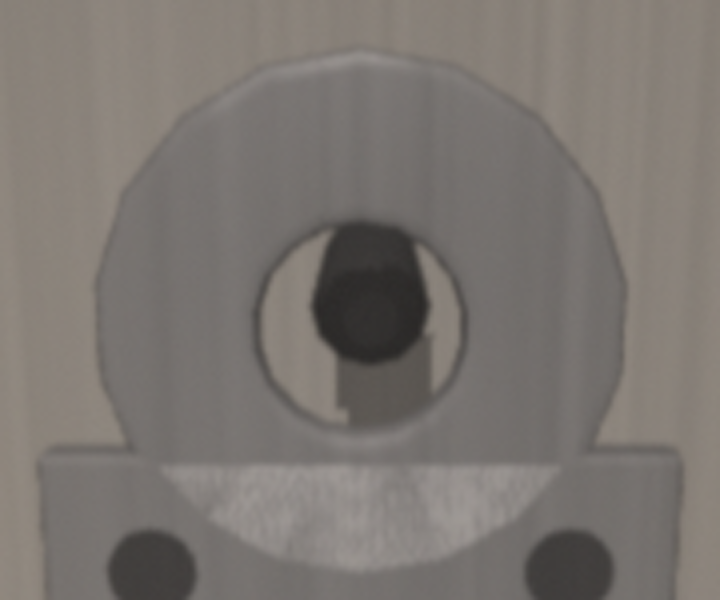

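View pics/t10c.png

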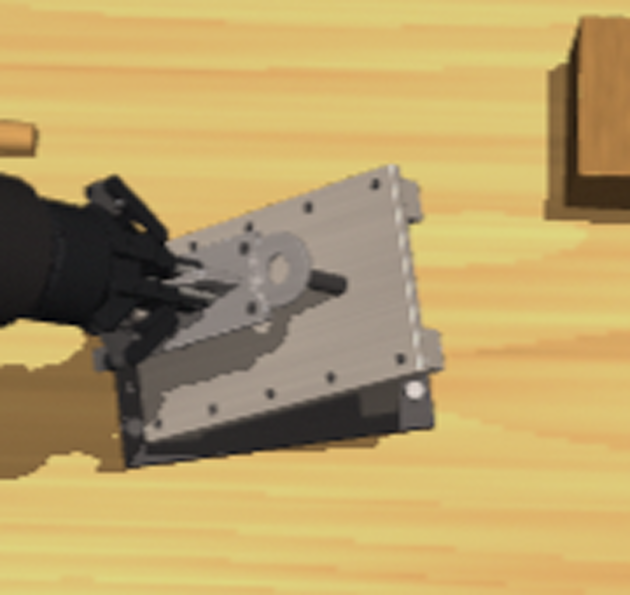

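```bash
sed -i 's/^POST=.*/POST=(.0705,-.0014)/' h.py
python3 - <<'E'
from h import *
from bench import r
o=r.observe();u,v,n=fx();Rt=RT(-n,-v)
print(rel(o,pp(-.0583,-.0002,.063),Rt))
E
```

```text
(array([ 0.439, -0.039,  0.034]), array([-0.014, -0.037, -0.003]))
```

Emit:
servo_tool([
  [[0,0.1,-0.03,0.03,0,0,0],[0,0.25,-0.04,0.03,0,0,0],[0,0.44,-0.04,0.03,0,0,0],[0,0.44,-0.04,0.03,0,0,0],[0,0.44,-0.04,0.03,0,0,0]],
])

```text
time_s: 14.2
tcp_pos: [0.5155, 0.0185, 0.1849]
tool_rot: [1.862, -0.424, -1.764]
force: [-0.3, 0.3, -5.0]
grip_width: 0.08
```

Run:
```python
from h import *
o,f=shot("wrist","w11");print(o["tcp_pos"],o["dq"].round(3),o["grip_width"],o["force"])
u,v,n=fx();Rt=RT(-n,-v)
print(rel(o,pp(-.0583,-.0002,.063),Rt),rel(o,pp(-.0583,-.0002,.013),Rt))
for P in [pp(0,0,0),pp(0,0,.055),pp(0,0,.043)]: print(proj(f,P,o).round(1))
c=f["image"][100:250,230:410];cv2.imwrite("pics/w11c.png",cv2.resize(c,None,fx=4,fy=4,interpolation=cv2.INTER_CUBIC)[:,:,::-1])
o,f=shot("side","s11");c=f["image"][160:300,240:390];cv2.imwrite("pics/s11c.png",cv2.resize(c,None,fx=4,fy=4,interpolation=cv2.INTER_CUBIC)[:,:,::-1])
```

```text
[0.51547779 0.01853894 0.18493262] [ 0.003 -0.005  0.006  0.001  0.001 -0.   ] 0.07994368463005029 [-0.32406496  0.25227103 -5.04167257]
(array([-0.02 ,  0.005, -0.005]), array([-0.003, -0.02 , -0.017])) (array([ 0.98 ,  0.004, -0.003]), array([-0.003, -0.02 , -0.017]))
[319.7 166.2]
[319.5 181.2]
[319.5 177.1]
```

View pics/w11c.png

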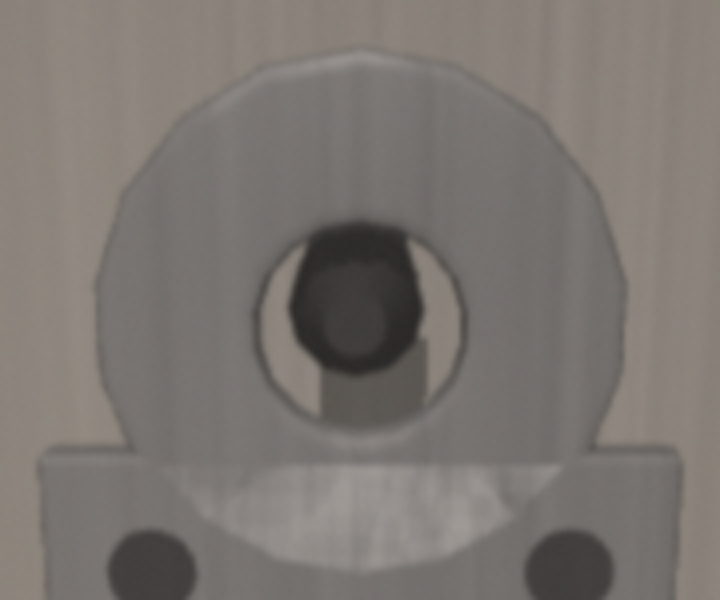

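View pics/s11c.png

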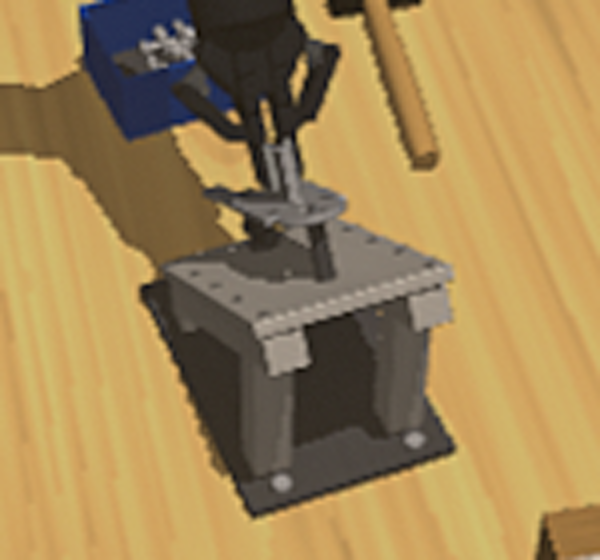

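Emit:
servo_tool([
  [[0,0.1,0.005,-0.012,0,0,0],[0,0.25,0.005,-0.012,0,0,0],[0,0.4,0.005,-0.012,0,0,0],[0,0.5,0.005,-0.012,0,0,0],[0,0.5,0.005,-0.012,0,0,0]],
])

```text
time_s: 14.92
tcp_pos: [0.5182, 0.0038, 0.1643]
tool_rot: [1.861, -0.424, -1.765]
force: [-0.6, 0.0, -4.9]
grip_width: 0.082
```

Run:
```python
from h import *
o,f=shot("wrist","w12");print(o["tcp_pos"],o["dq"].round(3),o["grip_width"],o["force"],o["ft_torque"])
u,v,n=fx();Rt=RT(-n,-v)
print(rel(o,pp(-.0583,.0003,.013),Rt))
c=f["image"][100:250,230:410];cv2.imwrite("pics/w12c.png",cv2.resize(c,None,fx=4,fy=4,interpolation=cv2.INTER_CUBIC)[:,:,::-1])
```

```text
[0.5181567  0.00383104 0.16425717] [ 0.006 -0.006  0.011 -0.001 -0.009  0.002] 0.082142155018797 [-0.55508849  0.03917061 -4.93452692] [2.77405797 0.43222578 0.01408052]
(array([ 0.47 , -0.003, -0.009]), array([-0.002, -0.011, -0.02 ]))
```

View pics/w12c.png

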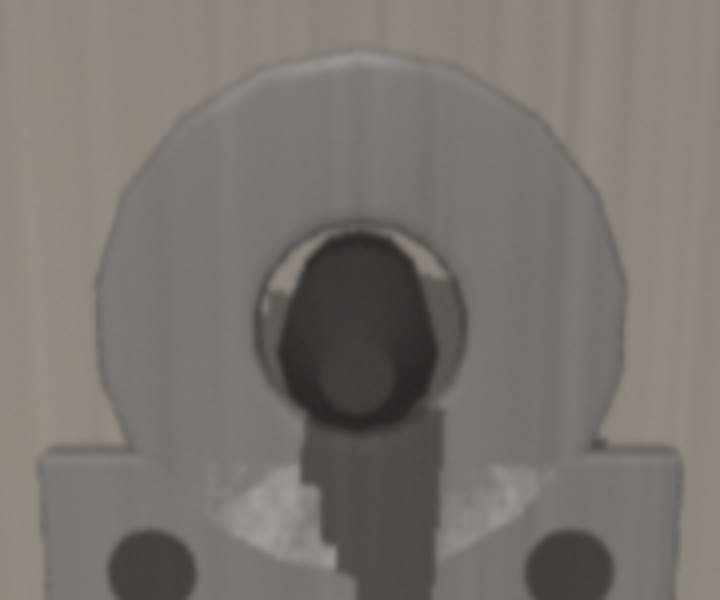

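Emit:
servo_tool([
  [[0,0.1,0,-0.005,0,0,0],[0,0.2,0,-0.005,0,0,0],[0,0.3,0,-0.005,0,0,0],[0,0.4,0,-0.005,0,0,0],[0,0.4,0,-0.005,0,0,0]],
])

```text
time_s: 15.6
tcp_pos: [0.5203, -0.0074, 0.1479]
tool_rot: [1.861, -0.424, -1.765]
force: [0.4, 0.8, -4.8]
grip_width: 0.083
```

Run:
```python
from h import *
o,f=shot("wrist","w13");print(o["tcp_pos"],o["dq"].round(3),o["grip_width"],o["force"],o["ft_torque"])
u,v,n=fx();Rt=RT(-n,-v)
print(rel(o,pp(-.0583,.0003,.013),Rt))
c=f["image"][100:250,230:410];cv2.imwrite("pics/w13c.png",cv2.resize(c,None,fx=4,fy=4,interpolation=cv2.INTER_CUBIC)[:,:,::-1])
o,f=shot("top","t13");c=f["image"][140:280,230:370];cv2.imwrite("pics/t13c.png",cv2.resize(c,None,fx=4,fy=4,interpolation=cv2.INTER_CUBIC)[:,:,::-1])
```

```text
[ 0.520279   -0.00741404  0.14790028] [ 0.006 -0.005  0.011 -0.002 -0.007  0.004] 0.08344101072762089 [ 0.44379698  0.77052868 -4.7979367 ] [2.83493891 0.47530804 0.00671258]
(array([ 0.071, -0.002, -0.005]), array([-0.001, -0.011, -0.019]))
```

View pics/w13c.png

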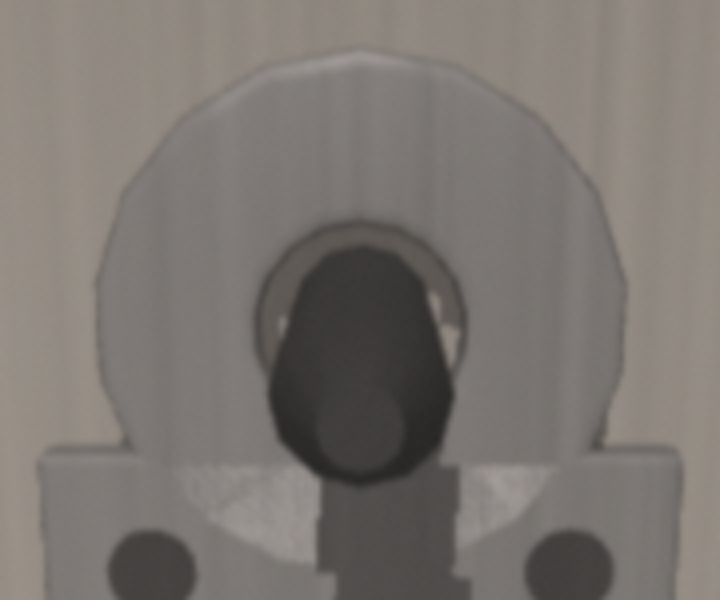

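View pics/t13c.png

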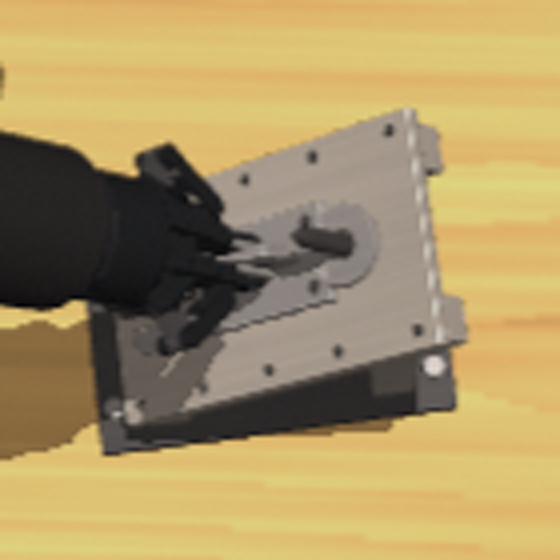

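Emit:
servo_tool([
  [[0,0.02,0,-0.005,0,0,0],[0,0.04,0,-0.005,0,0,0],[0,0.05,0,-0.005,0,0,0],[0,0.05,0,-0.005,0,0,0]],
])

```text
time_s: 16.2
tcp_pos: [0.5214, -0.0077, 0.1469]
tool_rot: [1.863, -0.423, -1.763]
force: [-3.7, 6.2, 1.3]
grip_width: 0.086
```

```bash
cat > q.py <<'E'
from h import *
from bench import r
o=r.observe();u,v,n=fx();Rt=RT(-n,-v)
print(o["tcp_pos"],o["grip_width"],o["force"].round(1),"uvn",(np.array([u,v,n])@o["force"]).round(2),o["ft_torque"].round(2))
print(rel(o,pp(-.0583,.0003,.013),Rt))
E
python3 q.py
```

```text
[ 0.52135131 -0.00773592  0.14689861] 0.08552223448913672 [-3.7  6.2  1.3] uvn [-4.73 -2.65  4.92] [ 2.9   1.81 -0.99]
(array([0.048, 0.001, 0.016]), array([-0.003, -0.036, -0.014]))
```

Emit:
servo_tool([
  [[0,0.02,0,0.005,0,0,0],[0,0.03,0,0.01,0,0,0],[0,0.03,0,0.01,0,0,0]],
])

```text
time_s: 16.58
tcp_pos: [0.5215, -0.0078, 0.1469]
tool_rot: [1.865, -0.422, -1.761]
force: [-13.8, 14.3, 15.3]
grip_width: 0.084
```

```bash
python3 q.py;python3 - <<'E'
from h import *
o,f=shot("wrist","w14")
o,f=shot("side","s14");c=f["image"][160:300,240:390];cv2.imwrite("pics/s14c.png",cv2.resize(c,None,fx=4,fy=4,interpolation=cv2.INTER_CUBIC)[:,:,::-1])
E
```

```text
[ 0.52145175 -0.00776353  0.14687611] 0.08442655759547282 [-13.8  14.3  15.3] uvn [ -4.68 -11.26  21.92] [ 2.96  4.32 -2.7 ]
(array([0.048, 0.001, 0.017]), array([-0.005, -0.059, -0.013]))
```

View pics/w14.png

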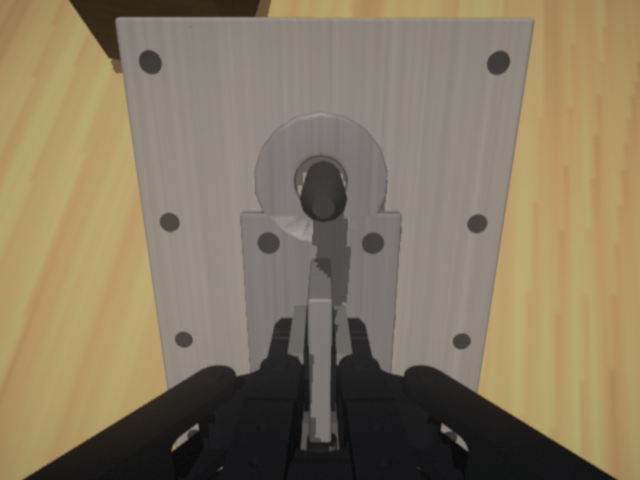

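View pics/s14c.png

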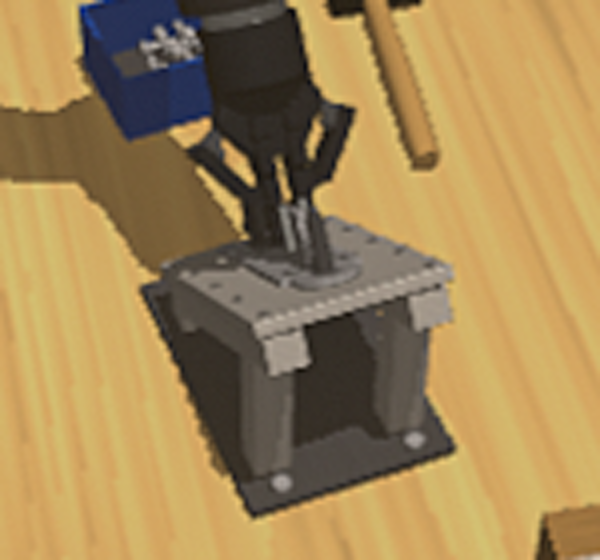

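Emit:
servo_tool([
  [[0,-0.03,0,0.005,0,0,0],[0,-0.04,-0.02,0.01,0,0,0],[0,-0.04,-0.03,0.01,0,0,0],[0,-0.04,-0.03,0.01,0,0,0]],
])

```text
time_s: 17.18
tcp_pos: [0.5202, -0.0069, 0.1463]
tool_rot: [1.862, -0.424, -1.763]
force: [-0.4, 2.6, 4.2]
grip_width: 0.087
```

```bash
python3 q.py
```

```text
[ 0.52023223 -0.00692853  0.14627151] 0.08734880196936615 [-0.4  2.6  4.2] uvn [0.28 0.05 4.98] [ 1.33  0.47 -0.06]
(array([ 0.05 ,  0.024, -0.004]), array([-0.003, -0.029, -0.021]))
```

Light normal contact (~9 N net on plate). Release slowly.

Emit:
servo_tool([
  [[0.12,0,0,0,0,0,0],[0.2,0,0,0,0,0,0],[0.35,0,0,0,0,0,0],[0.35,0,0,0,0,0,0]],
])

```text
time_s: 17.68
tcp_pos: [0.5197, -0.0071, 0.1457]
tool_rot: [1.862, -0.423, -1.764]
force: [0.1, -0.2, 0.1]
grip_width: 0.348
```

```bash
python3 q.py;python3 - <<'E'
from h import *
o,f=shot("wrist","w15")
E
```

```text
[ 0.51971788 -0.00708557  0.14567297] 0.3478715883878097 [ 0.1 -0.2  0.1] uvn [ 0.19  0.04 -0.03] [ 1.82  0.31 -0.02]
(array([ 0.039,  0.03 , -0.015]), array([-0.002, -0.019, -0.015]))
```

View pics/w15.png

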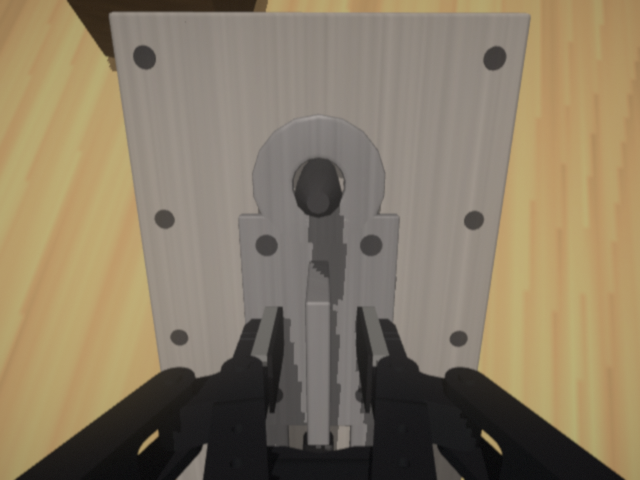

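```bash
sed -i 's/^POST=.*/POST=(.0705,-.0010)/' h.py
python3 - <<'E'
from h import *
from bench import r
o=r.observe();u,v,n=fx();Rt=RT(-n,-v)
print(rel(o,pp(-.148,0,.115),Rt),rel(o,pp(-.148,0,.018),Rt))
E
```

```text
(array([-2.003, -1.761, -0.019]), array([-0.002, -0.02 , -0.014])) (array([-0.063, -1.763, -0.016]), array([-0.002, -0.02 , -0.014]))
```

Emit:
servo_tool([
  [[0.4,-0.5,0,0,0,0,0],[0.6,-1.2,0,0,0,0,0],[0.7,-2,-0.3,0,0,0,0],[0.7,-2,-1,-0.02,0,0,0],[0.7,-2,-1.76,-0.02,0,0,0],[0.7,-2,-1.76,-0.02,0,0,0],[0.7,-2,-1.76,-0.02,0,0,0]],
])

```text
time_s: 18.6
tcp_pos: [0.4994, 0.1207, 0.1771]
tool_rot: [1.861, -0.423, -1.764]
force: [0.6, 0.2, -0.6]
grip_width: 0.701
```

Run:
```python
from h import *
o,f=shot("wrist","w16")
u,v,n=fx();Rt=RT(-n,-v)
print(rel(o,pp(-.148,0,.018),Rt))
for P in [pp(0,0,.055),pp(-.148,0,.046),pp(-.117,0,.018),pp(-.179,0,.018)]: print(proj(f,P,o).round(1))
```

```text
(array([ 1.937, -0.008,  0.003]), array([ 0.004, -0.018, -0.02 ]))
[320.7 -37.2]
[320.4 267.3]
[320.4 205.4]
[320.4 295.6]
```

View pics/w16.png

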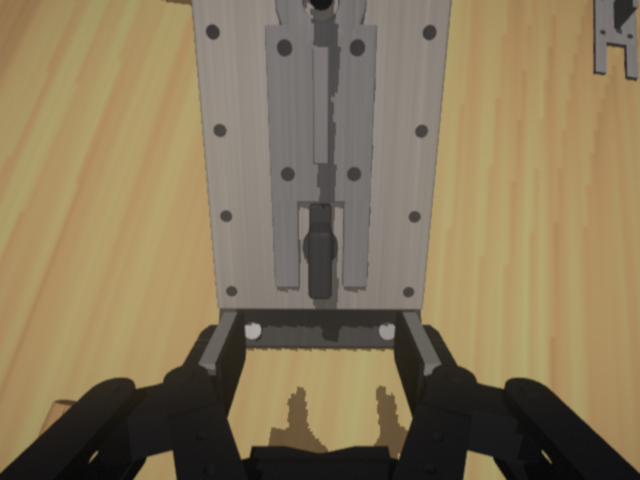

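Emit:
servo_tool([
  [[0.6,0.7,0,0,0,0,0],[0.6,1.4,0,0,0,0,0],[0.6,1.93,-0.01,0,0,0,0],[0.6,1.93,-0.01,0,0,0,0],[0.25,1.93,-0.01,0,0,0,0],[0,1.93,-0.01,0,0,0,0],[0,1.93,-0.01,0,0,0,0],[0,1.93,-0.01,0,0,0,0],[0,1.93,-0.01,0,0,0,0]],
])

```text
time_s: 19.77
tcp_pos: [0.5085, 0.0674, 0.0988]
tool_rot: [1.863, -0.423, -1.763]
force: [-8.3, 3.5, 6.8]
grip_width: 0.157
```

Run:
```python
from h import *
o,f=shot("wrist","w17")
u,v,n=fx();Rt=RT(-n,-v)
print(o["joint_pos"].round(3),o["grip_width"],(np.array([u,v,n])@o["force"]).round(2),o["ft_torque"].round(2),rel(o,pp(-.148,0,.018),Rt))
```

```text
[ 0.831  0.359 -0.714  0.574 -0.988 -1.107] 0.15691648181550966 [-0.09 -7.62  8.31] [ 1.55  2.29 -1.46] (array([0.034, 0.007, 0.005]), array([-0.005, -0.033, -0.009]))
```

View pics/w17.png

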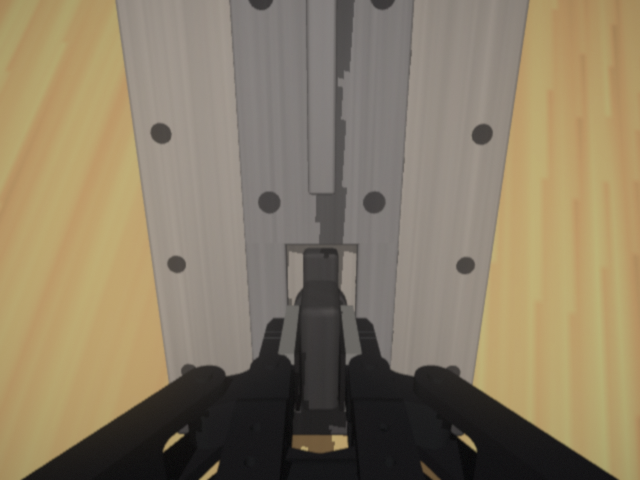

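Emit:
servo_tool([
  [[0,0,0,0.01,1.5,0,0],[0,0,0,0.02,3,0,0],[0,0,0,0.02,4.5,0,0],[0,0,0,0.02,6,0,0]],
])

```text
time_s: 20.32
tcp_pos: [0.5086, 0.0674, 0.0989]
tool_rot: [2.206, -0.962, -1.765]
force: [4.1, -1.2, 1.5]
grip_width: 0.153
```

```bash
python3 q.py
```

```text
[0.50861998 0.06738251 0.09889949] 0.1525757951532317 [ 4.1 -1.2  1.5] uvn [2.44 3.88 0.16] [ 0.81 -0.82  0.91]
(array([ 0.138,  1.556, -0.905]), array([-6.05e+00, -5.10e-02,  3.00e-03]))
```

Emit:
servo_tool([
  [[0,0,0,0,1.5,0,0],[0,0,0,0,3,0,0],[0,0,0,0,4.5,0,0],[0,0,0,0,6,0,0],[0,0,0,0,7.5,0,0],[0,0,0,0,9,0,0],[0,0,0,0,10.5,0,0],[0,0,0,0,12,0,0],[0,0,0,0,12,0,0]],
])

```text
time_s: 21.45
tcp_pos: [0.5088, 0.067, 0.0991]
tool_rot: [-1.799, 1.521, 0.93]
force: [7.0, -4.0, 2.6]
grip_width: 0.152
```

Run:
```python
from h import *
o,f=shot("wrist","w18")
u,v,n=fx();Rt=RT(-n,-u)
print(o["joint_pos"].round(3),o["grip_width"],(np.array([u,v,n])@o["force"]).round(2),o["ft_torque"].round(2),rel(o,pp(-.148,0,.018),Rt))
```

```text
[ 0.831  0.359 -0.715  0.576 -0.987 -2.681] 0.1524266893275579 [ 5.6   6.24 -0.78] [ 0.06 -1.55  1.14] (array([0.036, 0.011, 0.003]), array([-0.026, -0.018,  0.048]))
```

View pics/w18.png

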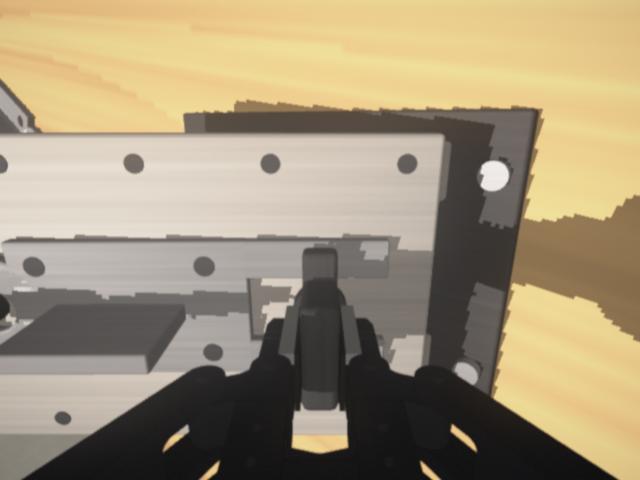

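Emit:
servo_tool([
  [[0.25,0,0,0,0,0,0],[0.5,0,0,0,0,0,0],[0.5,0,0,0,0,0,0],[0.5,-0.7,0,0,0,0,0],[0.6,-1.6,0,0,0,0,0],[0.6,-2.3,0,-0.5,0,0,0],[0.6,-2.3,0,-1.3,0,0,0],[0.6,-2.3,0,-1.3,0,0,0],[0.6,-2.3,0,-1.3,0,0,0]],
])

```text
time_s: 22.62
tcp_pos: [0.5051, 0.0791, 0.229]
tool_rot: [-1.798, 1.523, 0.933]
force: [-0.2, -0.3, -0.5]
grip_width: 0.605
```

Run:
```python
from h import *
o,f=shot("wrist","w19");print(o["force"],o["dq"].round(3))
for P in [pp(0,0,.055),pp(-.148,-.031,.018),pp(-.148,.031,.018),pp(-.148,-.021,.046),pp(-.148,.021,.046)]: print(proj(f,P,o).round(1))
o,f=shot("top","t19");c=f["image"][110:350,120:440];cv2.imwrite("pics/t19c.png",cv2.resize(c,None,fx=2.5,fy=2.5,interpolation=cv2.INTER_CUBIC)[:,:,::-1])
```

```text
[-0.24532878 -0.34364309 -0.48636007] [ 0.008  0.016 -0.002 -0.001 -0.001  0.   ]
[183.2 261.1]
[416.5 199. ]
[409.9 283.9]
[426.  223.9]
[420.4 287. ]
```

View pics/w19.png

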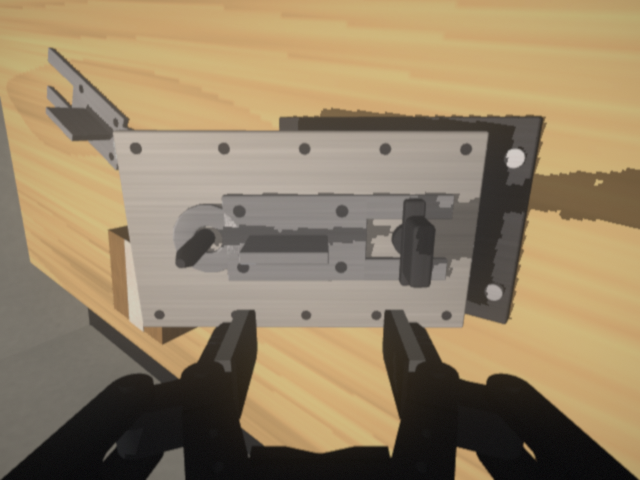

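View pics/t19c.png

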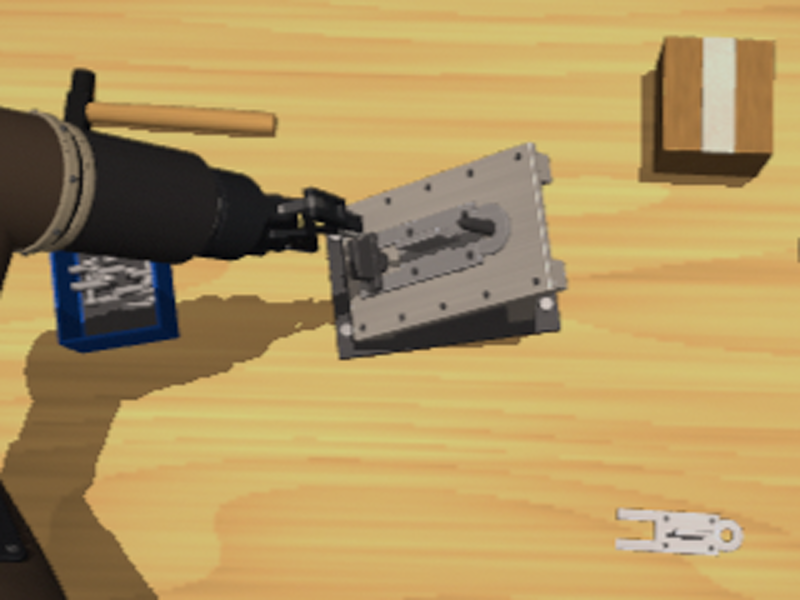

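Run:
```python
from h import *
o,f=pickle.load(open("w19.pkl","rb"));c=f["image"][180:300,340:500]
cv2.imwrite("pics/w19c.png",cv2.resize(c,None,fx=5,fy=5,interpolation=cv2.INTER_CUBIC)[:,:,::-1])
```

```text
(no output)
```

View pics/w19c.png

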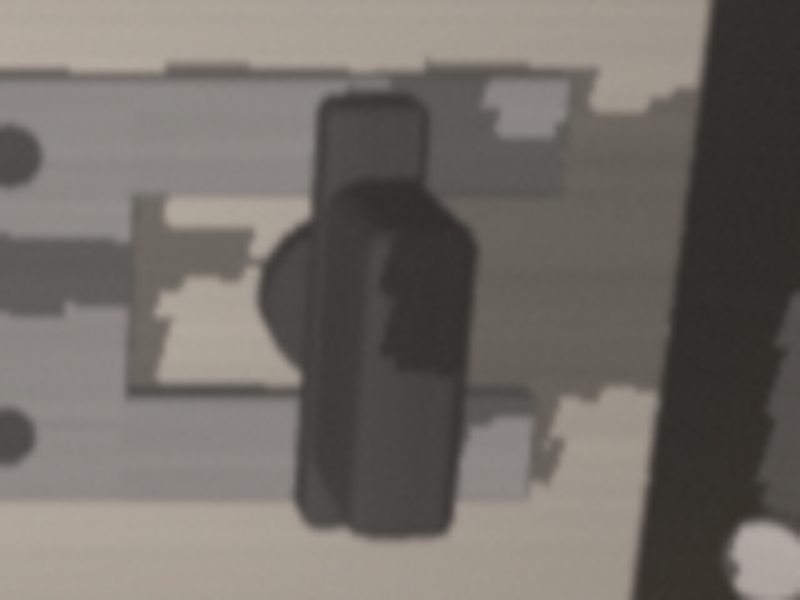

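Run:
```python
from bench import r
print(r.observe()["time_s"],r.finish_job())
```

```text
the job is handed in; nothing more can be done
22.725 None
```

The bracket is loaded in the fixture and the clamp is locked across both prongs. I handed the job in at 22.7 s of the 72 s allowed.

- **Right bracket:** of the three, I took the middle one at top-view pixel (398, 249). It measured 199 × 64 mm; the other two measured 134 × 43 mm and 288 × 92 mm.
- **What I did:** I turned the clamp open, hung the bracket by its eye on the post and lowered it until I felt contact. I then released it, turned the clamp back and let go.
- **Forces:** the highest wrist force I read was about 25 N, while pressing the bracket briefly against the plate. I only sampled it between moves.
- **Last pictures:** the bracket looks flat with the post through its eye. The clamp bar lies across both prongs, within about 1° of where I expected it at lock. The gripper is clear with no force on it. The carton looks unmoved, and I never went near the bin or mallet.

Some checks disagreed or were weak:

- **Post position:** close up, the post stood about 1 mm from my first estimate, so I corrected for it before lowering.
- **Contact height:** the bracket touched down about 2.4 mm higher than I had calculated. I put this down to camera calibration, because the pictures show it lying flat.
- **Clamp detent:** I judged that it had dropped in from the bar's angle only, since the clamp angle can't be read directly.

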